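# Latch the cassette bay gate

### The job

Shut and latch the swing gate of the steel instrument-cassette bay: lift the latch bar by its ball knob so that it clears the low front lip of the catch, swing the gate home, and let the bar drop fully down into the catch's slot, then let go. The catch's slotted head may be set a little nearer or farther than you expect, so feel for its rubber buffer, and be gentle with it: never bump, press or pull on the catch with more than 12 N. Leave the other things on the bench where they are.

Things in the scene. Friction and masses are not known exactly. Their poses are not given: they have to be found in the camera images.
- bay: open-topped stainless bay for instrument cassettes, fixed to the bench, 200 deep x 280 wide, walls 90 mm high; a swing gate closes its front. Origin on the bench at the middle of the front plane; x points into the bay, y to the hinge side, z up. Hinge post at y = +130 mm, catch post at y = -133 mm. Its place and yaw vary
- hinge (a point): point on the gate's vertical hinge axis (bay frame 0, 130, 175 mm), on a 16 mm round post that is 200 mm high; axes parallel to the bay's
- gate (a joint): angle of the gate, rad. 0 = square across the bay's front (from the hinge towards the bay's -y); grows as it swings out to the bay's -x; range -0.09 to 1.6. Latched, it lies between -0.08 and 0.074, according to where the keeper is clamped. Steel frame 240 mm wide from the hinge axis, 12 mm thick, top at 155 mm. The hinge is slightly stiff (0.12 N m): the gate stays where it is left
- bar (a joint): angle of the latch bar, rad. 0 = down, level, on its rest; grows as its free end is lifted, up to 0.22; it falls back when let go. Flat steel bar 10 thick x 16 high x 205 mm, about 0.16 kg, above the gate's top rail in the gate's plane, its centre line 175 mm above the bench
- pivot (a point): the bar's pivot, across the gate, 90 mm from the hinge axis and 175 mm above the bench. The bar's free end is 190 mm from it (280 mm from the hinge axis), past the gate's free edge, and reaches into the catch
- knob (a point): centre of the black ball knob (24 mm ball on a 10 mm stem) that stands up from the bar, to grip and lift the bar by: with the bar down it is 215 mm from the hinge axis and 125 mm from the bar's pivot, 40 mm above the bar's centre line, 215 mm above the bench
- catch: catch post, 24 mm square and 156 mm high, fixed to the bay at its -y end; origin on the bench, x into the bay. On top sits the keeper, a slotted steel head 24 mm wide across y, which is clamped anywhere within 16 mm nearer (bay -x) or farther (+x) than nominal: its place is not reported and has to be felt
- slot (a point): nominal middle of the keeper's slot (the true one is up to 16 mm off along x), 167 mm above the bench, level with the underside of the lowered bar. The slot is 13 mm wide along x for the 10 mm bar. In front of it is a low lip 26 mm thick, its top 14 mm above this point: the bar must be raised to 0.09 rad or more to pass over
- buffer_mid (a point): nominal middle of the front face of the rubber buffer behind the slot (it moves with the keeper, up to 16 mm off along x); the buffer reaches up to 209 mm above the bench and stops the lifted bar. It gives 2 mm at about 3 N per mm and is rigid beyond. With the bar just touching the buffer, the bar can be lowered into the slot
- cassette_low: steel instrument cassette 130 x 190 x 26 mm lying in the bay; leave alone
- cassette_high: the same, lying on the first; leave alone
- cup: white plastic cup, 70 mm across, 85 mm high, right of the catch post; leave alone
- spray: amber bottle, 60 mm across, 170 mm high, left of the hinge post; leave alone
- jar: clear jar, 72 mm across, 90 mm high, left of the bay; leave alone
- glove_box: paper carton of gloves 230 x 120 x 75 mm, left of the bay; leave alone
- tray: low steel tray 110 x 190 x 18 mm in front of the bay, right; leave alone
- handpiece: metal dental handpiece, 120 mm long, 16 mm thick, lying in front of the bay, left; leave alone

How it is judged (in metres and radians):
On the way:
1. the latch bar is lifted clear of the catch's lip (bar above 0.075 rad) while the gate is still ajar (above 0.077 rad) (value of joint bar above 0.075 rad and value of joint gate above 0.077 rad), for 0.1 s.
At the end, for the whole second after the job is handed in: the gate is home (joint gate below 0.074 rad) with the latch bar fully down in the catch's slot (joint bar below 0.025 rad), both at rest (value of joint gate below 0.074 rad and value of joint bar below 0.025 rad and velocity of joint gate between -0.05 and 0.05 rad/s and velocity of joint bar between -0.1 and 0.1 rad/s); the robot touches nothing.
It fails at once if the catch is bumped, pressed or pulled with more than 12 N (contact force between catch and anything else above 12 N).
It fails at once if a thing on the bench or in the bay is shifted by more than 30 mm (distance of any of cassette_low, cassette_high, cup, spray, jar, glove_box, tray, handpiece from where it was at the start of the episode above 0.03 m).
It also fails if it takes over 61 s, if anything falls off the work surface, if the arm or the gripper's body presses on something with over 40 N, if the wrist force passes 120 N, or if a joint passes its speed limit or range.

### The arm

A 6-joint arm with a two-finger parallel gripper is mounted at the origin on the work surface. World frame = base frame: x ahead of the robot, y to its left, z up, the work surface at z = 0. Lengths are in mm, angles in rad, forces in N, time in s.
With the tool pointing down it reaches from about 400 to 925 mm from the base axis. Payload 12.5 kg.
Tool frame: the origin (TCP) lies at the very end of the fingers, on their centre line; the grasp point (between the pads) lies 19 mm behind it; z points along the fingers, y is the line along which they close (so a half turn about z gives the same grasp; the last joint's range is limited). The gripper opens to 95 mm and grips with 3 to 60 N. Pads are 20 mm wide; open, the fingers measure 119 mm over their backs; the gripper's body (75 mm by 180 mm) begins 59 mm behind the grasp point.
Start: joints at [1.111, 0.491, 1.559, -0, 1.092, -0.106], TCP at [216.525, 586.314, 214.661] pointing down, gripper open.
Joint ranges: [-3.1, 3.1], [-0.84, 2.19], [0.05, 2.79], [-1.13, 4.28], [0.06, 2.93], [-2.69, 2.69]. Speed limits (rad/s): [2.22, 2.22, 2.79, 3.14, 3.14, 3.14].

### API

Orientations are given as [roll, pitch, yaw] about the fixed x, y, z axes, in that order (R = Rz(yaw) Ry(pitch) Rx(roll)).
In Python, from cell import * gives the robot as it stands.
- The arm moves only by the tool jog_arm, never from a script. Its argument "targets" is a list of rows, each an object with "turn": the turn, a rotation vector about the world's x, y, z in degrees, a list of three; "slide": the shift along the world's x, y, z in mm, a list of three; "claw": the opening in per cent of the stroke, from 0 (shut) to 100 (fully open). In form: [{"turn": [wx, wy, wz], "slide": [x, y, z], "claw": claw}, ...]. A call has 1 to 5 rows; each row shifts and turns the commanded pose from where the row before left it; what a row does not reach is not made up. A row lasts 1/8 s, in which the tool goes at most 62.5 mm and 10.7 degrees, less where a joint would pass 70% of its speed; a pose out of reach is approached as far as the arm can. A call with a gripper value outside its range is refused whole. The fingers move at their own pace and stop on an object; the grip force is fixed at half the most. Time passes only in rows, so rows that do not move let the fingers close. It gives the time, the measured TCP pose, the force, the opening and the grip force at its end, in the units of the state.
- state(): the state, without advancing time (a new reading comes with each control period).
- read_camera(name): name is "scene" or "side" or "wrist"; returns a dict with "frame" (480x640x3 uint8, blue, green, red), "mtx" (3x3 intrinsics, pixels), "k1" (the pictures are not rectified: a ray, as slopes to the right and down, at radius r is drawn at 1 + k1 r^2 times it, then the intrinsics apply), "R" (3x3) and "t" (3): a world point X has camera coordinates R X + t. Camera axes: x right, y down, z forward; pixel columns grow to the right and rows downward; lengths in mm; the calibration is good to about 2 mm. A picture is of the moment at which its call begins. There is no depth.
- job_done(): hands the job in; it is judged then, once.
Trained networks look in the newest picture that a camera, given by its name, has taken for a name from the list of things; names that differ only in an ending like _2 or _b are one class to them, and where a whole thing is asked for, a point or a joint stands for the part that bears it (a point fixed in the world has none). Each returns a list of dicts, best first, with "conf" (0 to 1); they miss things now and then, are a little off and sometimes report something else, mostly with a low value. They report only what shows in the picture. A call takes as long as a camera call.
- look_for(query, camera): "xy" ([column, row] in pixels, amid what is visible of it).
The state is a dict: "t": time; "joints": joint angles; "qvel": joint speeds; "tau": joint torques, N m; "eef_pos": TCP position; "tcp_rot": TCP orientation; "ft_force": force on the tool from outside, world axes, zero at the start; "moment": the same for the moment, N m; "opening": opening from 0.0 (shut) to 1.0 (fully open); "grip_force": force on a finger pad.
Only numpy, scipy, OpenCV 4.12 (cv2) and the standard library are available. Lean on these libraries where they do the work, as an engineer would, in place of code of your own. Each camera call takes 0.05 s, during which the arm holds its last target. There are 200 camera calls.

## Working session

There is one attempt and no reset: what is moved stays moved. The work goes in short steps, Python scripts to look and compute and a tool call to move; the robot and the scene stay as the last step left them, time stands still between calls to the robot, and variables do not carry over. Pictures are saved under pics/ and viewed, at most 10 in all, crops included, and the job is handed in when it is done.

Besides the shell and the picture viewer there is one more tool, called as name([rows], argument=value, ...), one row to a line, values as JSON. jog_arm: Moves the arm, as the interface text tells. Its arguments: {"type":"object","properties":{"targets":{"type":"array","items":{"type":"object","properties":{"turn":{"type":"array","items":{"type":"number"}},"slide":{"type":"array","items":{"type":"number"}},"claw":{"type":"number"}}}}},"required":["targets"]}

```bash
mkdir -p pics; ls; cat > h.py <<'E'
from cell import *
import numpy as np, cv2
def ray(c,xy):
    p=(np.array(xy,float)-[c['mtx'][0][2],c['mtx'][1][2]])/[c['mtx'][0][0],c['mtx'][1][1]]
    u=p.copy()
    for _ in range(20): u=p/(1+c['k1']*(u@u))
    R=np.array(c['R']);t=np.array(c['t']).ravel()
    return -R.T@t, R.T@np.array([u[0],u[1],1.])
def atz(c,xy,z):
    o,d=ray(c,xy); return o+d*(z-o[2])/d[2]
def tri(obs):
    A=np.zeros((3,3));b=np.zeros(3)
    for c,xy in obs:
        o,d=ray(c,xy);d/=np.linalg.norm(d);P=np.eye(3)-np.outer(d,d);A+=P;b+=P@o
    X=np.linalg.solve(A,b)
    return X
def proj(c,X):
    p=np.array(c['R'])@X+np.array(c['t']).ravel();u=p[:2]/p[2];u=u*(1+c['k1']*(u@u))
    return u*[c['mtx'][0][0],c['mtx'][1][1]]+[c['mtx'][0][2],c['mtx'][1][2]]
E
python3 - <<'E'
from h import *
np.set_printoptions(precision=1,suppress=True)
C={n:read_camera(n) for n in('scene','side','wrist')}
for n,c in C.items():
    cv2.imwrite(f'pics/{n}0.png',c['frame']); print(n,ray(c,(320,240)))
D={}
for q in ['knob','hinge','catch','pivot','slot','buffer_mid','gate','bar','tray','cup']:
    for n in C:
        r=look_for(q,n)[:2]
        print(q,n,[(np.round(x['xy'],1),round(x['conf'],2)) for x in r])
        if r: D[q,n]=r[0]['xy']
    if (q,'scene') in D and (q,'side') in D:
        X=tri([(C[n],D[q,n]) for n in('scene','side')]); print(q,X,[proj(C[n],X)-D[q,n] for n in('scene','side')])
print(state())
E
```

```text
pics
scene (array([1333.6, -261.5,  661.1]), array([-0.8,  0.4, -0.5]))
side (array([355.5, 753.2, 763.8]), array([ 0.2, -0.7, -0.6]))
wrist (array([146.7, 613.1, 384.1]), array([ 0.3, -0.1, -1. ]))
knob scene [(array([287.1, 221. ]), 0.9)]
knob side [(array([304.7, 202.4]), 0.62), (array([334.4, 235.4]), 0.6)]
knob wrist []
knob [600.8  14.5 211.8] [array([-1. , -0.7]), array([-0.7,  0.7])]
hinge scene [(array([350.5, 372.8]), 0.77)]
hinge side [(array([263. , 259.9]), 0.96)]
hinge wrist []
hinge [732.2  25.8   8.6] [array([-21.1, -11.3]), array([-15.1,   8.4])]
catch scene [(array([247.1, 287.5]), 0.69)]
catch side [(array([307.3, 204.1]), 0.58)]
catch wrist []
catch [630.4 -77.3 133.3] [array([-4.5, -3.3]), array([-2.9,  2.7])]
pivot scene [(array([329.3, 245.8]), 0.64)]
pivot side [(array([299.6, 267.3]), 0.77)]
pivot wrist []
pivot [580.  102.8 124.4] [array([0.6, 0.3]), array([ 0.5, -0.4])]
slot scene [(array([247.8, 285.9]), 0.74)]
slot side [(array([304.8, 203.5]), 0.76), (array([401.2, 261. ]), 0.19)]
slot wrist []
slot [634.2 -75.4 137. ] [array([-3.5, -2.6]), array([-2.3, 
[... 716 characters left out ...]
7, 261.3]), 0.97)]
tray wrist []
tray [533.8  22.2 -27.4] [array([-67.5, -62. ]), array([-70.1,  36.3])]
cup scene [(array([186.7, 338.8]), 0.79), (array([244.6, 287.3]), 0.5)]
cup side [(array([327.1, 219.4]), 0.83), (array([227.3, 251.7]), 0.22)]
cup wrist []
cup [ 603.  -176.7   33.3] [array([0.4, 0.3]), array([ 0.2, -0.2])]
{'t': 1.65, 'joints': array([ 1.1,  0.5,  1.6,  0. ,  1.1, -0.1]), 'qvel': array([-0.,  0., -0.,  0.,  0.,  0.]), 'tau': array([ -0. , -61.2, -25.8,   0.1,   0. ,  -0. ]), 'eef_pos': array([216.5, 586.3, 214.7]), 'tcp_rot': array([3.1, 0. , 2.8]), 'ft_force': array([-0. , -0.1,  0.6]), 'moment': array([-0., -0.,  0.]), 'grip_force': 0.0, 'opening': 1.0006010780949508}
```

View pics/scene0.png

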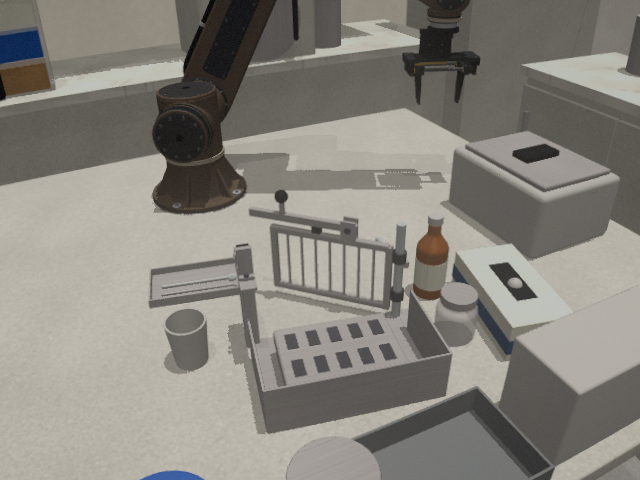

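View pics/side0.png

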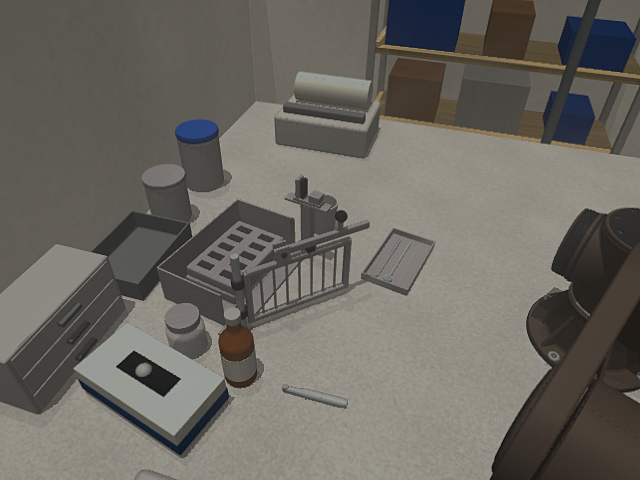

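Scene: knob (281,196), hinge post top (401,225), keeper top (243,247). Side: knob (341,216), hinge post top (235,257), keeper buffer (301,180). The detector's knob points are off, so I use the ones I read by eye.

```bash
python3 - <<'E'
from h import *
np.set_printoptions(precision=1,suppress=True)
C={n:read_camera(n) for n in('scene','side')}
P={'knob':((281,196),(341,216),215),'post':((401,225),(235,257),200),'buf':((242,247),(301,180),209)}
W={}
for k,(a,b,z) in P.items():
    X=tri([(C['scene'],a),(C['side'],b)])
    print(k,X,proj(C['scene'],X)-a,proj(C['side'],X)-b,atz(C['scene'],a,z),atz(C['side'],b,z)); W[k]=X
v=W['knob']-W['post'];print(np.hypot(*v[:2]))
v2=W['buf']-W['post'];print(np.hypot(*v2[:2]),np.degrees(np.arctan2(v[1],v[0])),np.degrees(np.arctan2(v2[1],v2[0])))
for n in C:
    c=C[n]['frame']
    y0,x0=((180,215) if n=='scene' else (160,200))
    cv2.imwrite(f'pics/{n}1.png',cv2.resize(c[y0:y0+150,x0:x0+200],None,fx=4,fy=4,interpolation=2))
E
```

```text
knob [520.2  37.2 214.2] [-0.4 -0.4] [-0.4  0.4] [523.3  36.8 215. ] [519.6  36.9 215. ]
post [673.1 187.  195.1] [-0.8 -0.3] [-0.7  0.4] [681.6 182.8 200. ] [669.7 190.5 200. ]
buf [636.  -72.8 205.6] [0.2 0.2] [ 0.1 -0.1] [640.5 -74.3 209. ] [634.4 -67.2 209. ]
214.11178620456104
262.4059749165257 -135.59441376301186 -98.14437566277661
```

View pics/scene1.png

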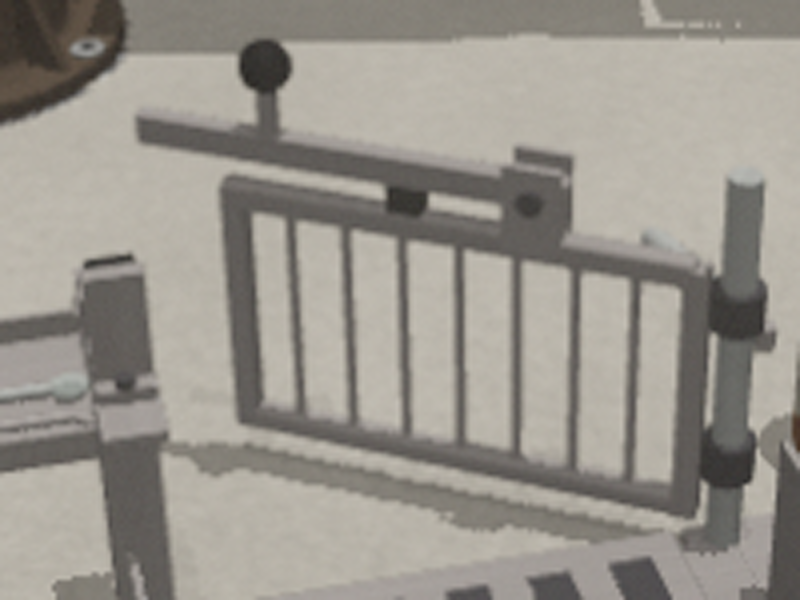

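View pics/side1.png

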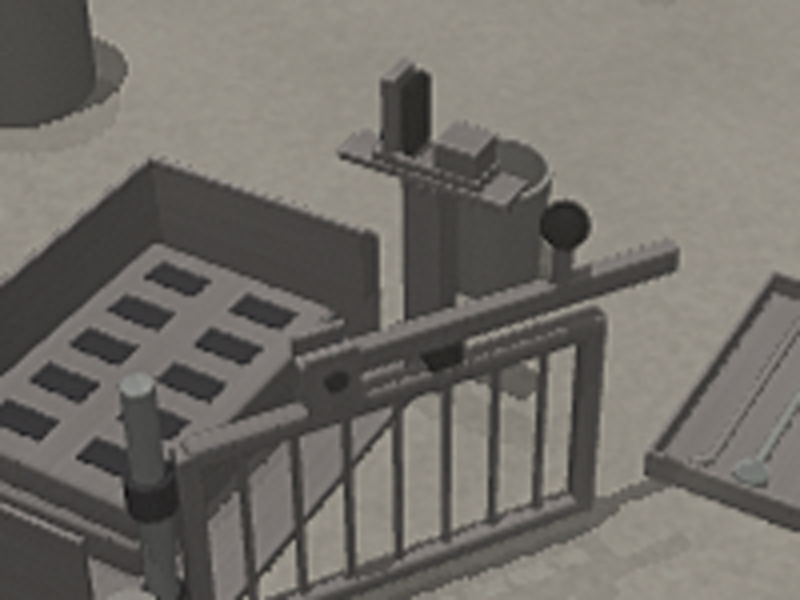

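```bash
python3 - <<'E'
from h import *
np.set_printoptions(precision=2,suppress=True)
s=state();print(s['tcp_rot'],s['t'],s['ft_force'])
C={n:read_camera(n) for n in('scene','side')}
for n,xy,z in [('side',(294.5,218.8),90),('scene',(408,298),90),('side',(160.5,268),90),('scene',(396,315),0)]: print(n,xy,atz(C[n],xy,z))
# bar end and hinge: triangulate bar end top, gate free top corner
for a,b in [((250,210.5),(369,222)),((272,226),(349,239))]: print(tri([(C['scene'],a),(C['side'],b)]))
E
```

```text
[3.14 0.   2.79] 1.75 [ 0.08 -1.01 -0.97]
side (294.5, 218.8) [656.12 -82.42  90.  ]
scene (408, 298) [733.29 171.19  90.  ]
side (160.5, 268) [860.57 158.06  90.  ]
scene (396, 315) [671.42 192.08   0.  ]
[473.94  -8.88 175.54]
[504.73  21.76 149.33]
```

jog_arm([
  {"turn": [0, 0, -10], "slide": [20, -45, 20], "claw": 100},
  {"turn": [0, 0, -10], "slide": [25, -48, 20], "claw": 100},
  {"turn": [0, 0, -10], "slide": [25, -48, 20], "claw": 100},
  {"turn": [0, 0, -10], "slide": [25, -48, 20], "claw": 100},
  {"turn": [0, 0, -10], "slide": [25, -48, 10], "claw": 100},
])

```text
t: 2.48
eef_pos: [337.2, 347.9, 305.9]
tcp_rot: [3.14, -0.001, 1.91]
ft_force: [0.8, 0.9, 0.1]
opening: 1.001
grip_force: 0.0
```

jog_arm([
  {"turn": [0, 0, -10], "slide": [28, -50, 0], "claw": 100},
  {"turn": [0, 0, -10], "slide": [28, -50, 0], "claw": 100},
  {"turn": [0, 0, -10], "slide": [28, -50, 0], "claw": 100},
  {"turn": [0, 0, -10], "slide": [28, -50, 0], "claw": 100},
  {"turn": [0, 0, -10], "slide": [28, -50, 0], "claw": 100},
])

```text
t: 3.1
eef_pos: [477.2, 97.5, 304.9]
tcp_rot: [3.141, -0.0, 1.037]
ft_force: [1.6, 0.9, -0.4]
opening: 0.996
grip_force: 0.0
```

jog_arm([
  {"turn": [0, 0, -10], "slide": [28, -45, 0], "claw": 100},
  {"turn": [0, 0, -4], "slide": [15, -16, 0], "claw": 100},
  {"turn": [0, 0, 0], "slide": [0, 0, 0], "claw": 100},
])

```text
t: 3.48
eef_pos: [520.0, 37.2, 304.3]
tcp_rot: [-3.141, 0.0, 0.796]
ft_force: [-0.0, 0.6, -0.4]
opening: 1.001
grip_force: 0.0
```

```bash
python3 - <<'E'
from h import *
s=state();print(s['eef_pos'],s['tcp_rot'],s['ft_force'],s['t'])
C={n:read_camera(n) for n in('scene','side','wrist')}
w=C['wrist'];X=np.array([520,37,215]);print(proj(w,X),[proj(w,np.array(p)) for p in ((672,189,200),(474,-9,183),(636,-73,209))])
cv2.imwrite('pics/wrist2.png',w['frame'])
E
```

```text
[520.03303204  37.21006865 304.29451602] [-3.14130977e+00  3.37681995e-04  7.96138985e-01] [-0.03026917  0.57356838 -0.38989399] 3.475
[326.48621233 241.48360431] [array([ 332.52129585, -140.45299578]), array([324.78185111, 309.57798475]), array([563.43896379, 236.03793953])]
```

View pics/wrist2.png

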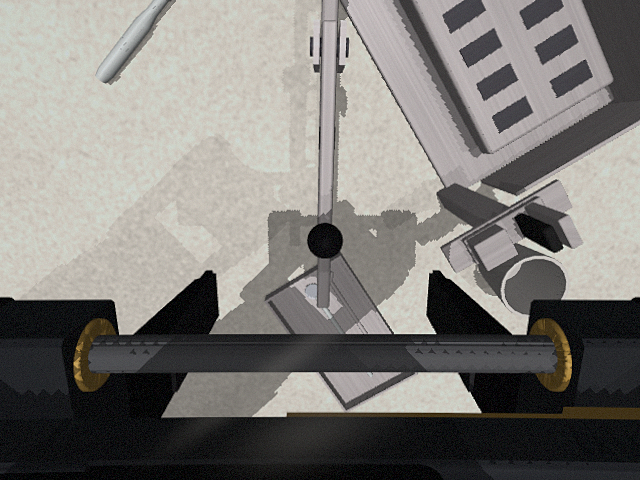

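The knob shows at (325,241), where I predicted it. The dark buffer's front face runs (517,222)–(548,250), with the lip block at (475–520, 230–265).

```bash
python3 - <<'E'
from h import *
np.set_printoptions(precision=1,suppress=True)
w=read_camera('wrist')
f=w['frame'][150:300,410:610];cv2.imwrite('pics/w3.png',cv2.resize(f,None,fx=4,fy=4,interpolation=2))
H=np.array([672,189]);a=np.radians(-3.4);ex=np.array([np.cos(a),np.sin(a)]);ey=np.array([-ex[1],ex[0]])
for xy,z in [((517,222),209),((548,250),209),((533,236),209)]:
    p=atz(w,xy,z);d=p[:2]-H;print(p,d@ex,d@ey)
E
```

```text
[619.8 -43.3 209. ] -38.35904464706955 -234.99407444000283
[622.8 -73.7 209. ] -33.525816552313565 -265.1269399439431
[621.5 -58.6 209. ] -35.70319235888227 -250.15828225268703
```

View pics/w3.png

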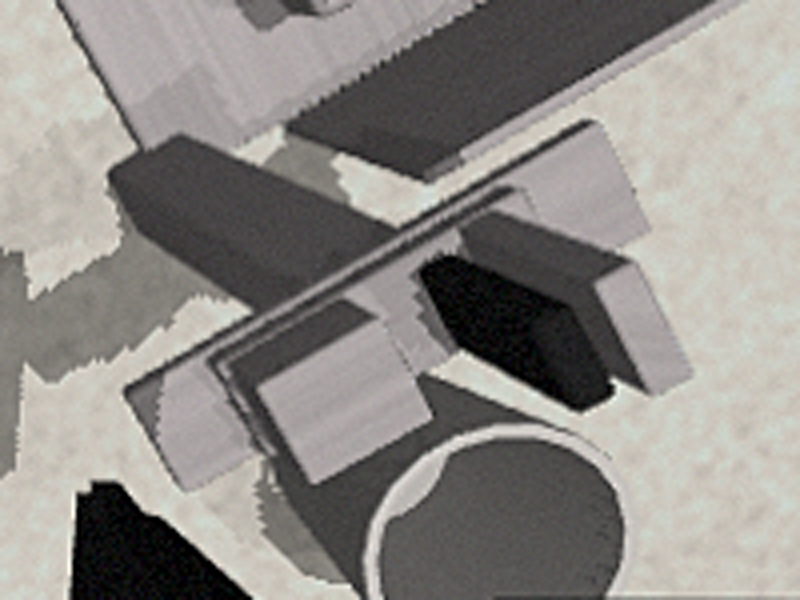

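jog_arm([
  {"turn": [0, 0, 0], "slide": [0, 0, -50], "claw": 100},
  {"turn": [0, 0, 0], "slide": [0, 0, -50], "claw": 60},
  {"turn": [0, 0, 0], "slide": [0, 0, -7], "claw": 50},
  {"turn": [0, 0, 0], "slide": [0, 0, 0], "claw": 40},
  {"turn": [0, 0, 0], "slide": [0, 0, 0], "claw": 35},
])

```text
t: 4.3
eef_pos: [520.3, 38.5, 199.5]
tcp_rot: [3.139, -0.002, 0.799]
ft_force: [0.1, -0.2, 0.5]
opening: 0.637
grip_force: 0.0
```

```bash
python3 - <<'E'
from h import *
np.set_printoptions(precision=1,suppress=True)
w=read_camera('wrist');s=state();print(s['eef_pos'],s['ft_force'])
sh=np.array([520.03,37.21,304.29])-s['eef_pos']
H=np.array([672,189]);a=np.radians(-3.4);ex=np.array([np.cos(a),np.sin(a)]);ey=np.array([-ex[1],ex[0]])
w['t']=np.array(w['t']).ravel()-np.array(w['R'])@sh
print(proj(w,np.array([520,37,215])))
for n,xy,z in [('lip f1',(258,385),181),('lip f2',(312,482),181),('lip r1',(385,318),181),('lip r2',(432,415),181),('buf1',(540,325),209),('buf2',(580,410),209),('plate back1',(640,265),209),('pb2',(690,375),209)]:
    p=atz(w,np.array(xy)/4+[410,150],z);d=p[:2]-H;print(n,p,d@ex,d@ey, np.degrees(np.arctan2(d[1],d[0])))
E
```

```text
[520.2  38.4 199.4] [ 0.2 -0.3 -0.4]
[323.6 241.4]
lip f1 [592.2 -52.5 181. ] -65.34516095143756 -245.83070942614685 -108.28577861321116
lip f2 [587.3 -74.9 181. ] -68.856338053073 -268.48926270161473 -107.78398508484287
lip r1 [617.2 -58.7 181. ] -40.00698562443409 -250.52012177045046 -102.47327607555071
lip r2 [611.9 -80.  181. ] -44.06868408827236 -272.1030173961721 -102.59950999980119
buf1 [630.6 -63.4 209. ] -26.404790164016383 -254.41507110893966 -99.32530079522282
buf2 [626.4 -80.3 209. ] -29.520221119440354 -271.5748435769335 -99.60370153258906
plate back1 [648.4 -66.4 209. ] -8.378432474911067 -256.3814478660746 -95.27173464857098
pb2 [643.2 -88.  209. ] -12.28439599057966 -278.25762366448066 -95.92782764086448
```

jog_arm([
  {"turn": [0, 0, 0], "slide": [0, 0, -1], "claw": 15},
  {"turn": [0, 0, 0], "slide": [0, 0, 0], "claw": 15},
  {"turn": [0, 0, 0], "slide": [0, 0, 0], "claw": 15},
  {"turn": [0, 0, 0], "slide": [0, 0, 0], "claw": 15},
  {"turn": [0, 0, 0], "slide": [0, 0, 0], "claw": 15},
])

```text
t: 4.97
eef_pos: [519.5, 38.3, 196.7]
tcp_rot: [3.141, 0.0, 0.798]
ft_force: [-0.5, -0.5, 1.2]
opening: 0.236
grip_force: 30.0
```

jog_arm([
  {"turn": [0, 0, 0], "slide": [1, 1, 5], "claw": 15},
  {"turn": [0, 0, 0], "slide": [2, 2, 6], "claw": 15},
  {"turn": [0, 0, 0], "slide": [2, 2, 6], "claw": 15},
  {"turn": [0, 0, 0], "slide": [0, 0, 0], "claw": 15},
  {"turn": [0, 0, 0], "slide": [0, 0, 0], "claw": 15},
])

```text
t: 5.6
eef_pos: [524.5, 43.2, 213.6]
tcp_rot: [3.141, 0.0, 0.798]
ft_force: [-0.5, -1.4, -2.1]
opening: 0.239
grip_force: 30.0
```

```bash
python3 - <<'E'
import numpy as np
H=np.array([672,189.]);r=208.2
def P(d): a=np.radians(d);return H+r*np.array([np.cos(a),np.sin(a)])
A=[-135.3,-131,-126,-121,-116,-112,-109,-107,-105,-104,-103,-102,-101,-100]
for u,v in zip(A,A[1:]): print(u,v,np.round(P(v)-P(u),1),np.round(P(v),1))
E
```

```text
-135.3 -131 [ 11.4 -10.7] [535.4  31.9]
-131 -126 [ 14.2 -11.3] [549.6  20.6]
-126 -121 [ 15.1 -10. ] [564.8  10.5]
-121 -116 [16.  -8.7] [580.7   1.9]
-116 -112 [13.3 -5.9] [594.  -4.]
-112 -109 [10.2 -3.8] [604.2  -7.9]
-109 -107 [ 6.9 -2.2] [611.1 -10.1]
-107 -105 [ 7. -2.] [618.1 -12.1]
-105 -104 [ 3.5 -0.9] [621.6 -13. ]
-104 -103 [ 3.5 -0.8] [625.2 -13.9]
-103 -102 [ 3.5 -0.8] [628.7 -14.7]
-102 -101 [ 3.6 -0.7] [632.3 -15.4]
-101 -100 [ 3.6 -0.7] [635.8 -16. ]
```

jog_arm([
  {"turn": [0, 0, 4.3], "slide": [11.4, -10.7, 0], "claw": 15},
  {"turn": [0, 0, 5], "slide": [14.2, -11.3, 0], "claw": 15},
  {"turn": [0, 0, 5], "slide": [15.1, -10, 0], "claw": 15},
  {"turn": [0, 0, 5], "slide": [16, -8.7, 0], "claw": 15},
  {"turn": [0, 0, 4], "slide": [13.3, -5.9, 0], "claw": 15},
])

```text
t: 6.22
eef_pos: [594.6, -4.2, 213.4]
tcp_rot: [-3.141, 0.001, 1.207]
ft_force: [-2.7, -2.5, -0.4]
opening: 0.236
grip_force: 30.0
```

```bash
python3 - <<'E'
from h import *
s=state();print(s['eef_pos'],s['tcp_rot'],s['ft_force'],s['t'])
for n in ('scene','side'):
    c=read_camera(n);f=c['frame'];y0,x0=((180,215) if n=='scene' else (150,220))
    cv2.imwrite(f'pics/{n}4.png',cv2.resize(f[y0:y0+150,x0:x0+200],None,fx=4,fy=4,interpolation=2))
E
```

```text
[594.63972321  -4.18084085 213.40502237] [-3.14089120e+00  1.11645744e-03  1.20717894e+00] [-2.67267871 -2.5144387  -0.35192433] 6.225
```

View pics/scene4.png

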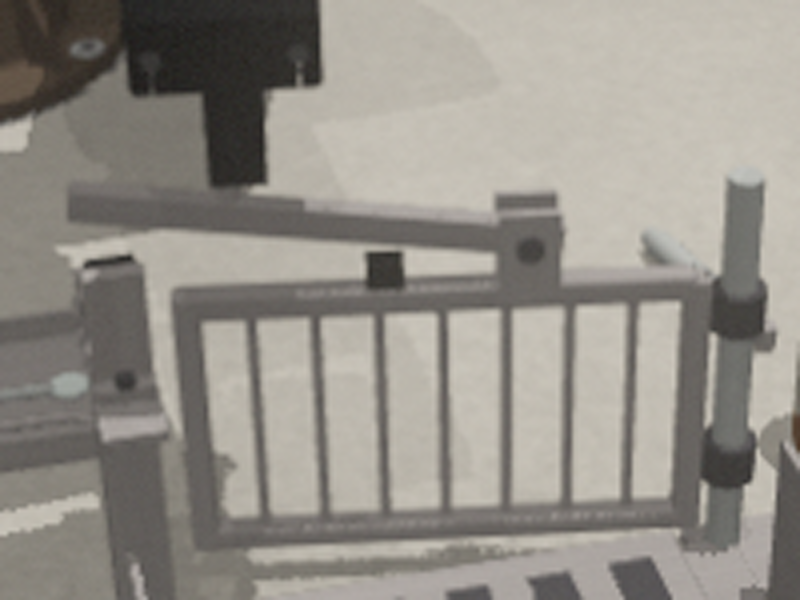

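The bar is held up and the gate is following, with its free end just ahead of the catch.

jog_arm([
  {"turn": [0, 0, 2], "slide": [6.8, -2.6, 0], "claw": 15},
  {"turn": [0, 0, 2], "slide": [6.8, -2.4, 0], "claw": 15},
  {"turn": [0, 0, 1], "slide": [3.5, -1.1, 0], "claw": 15},
  {"turn": [0, 0, 0], "slide": [0, 0, 0], "claw": 15},
  {"turn": [0, 0, 0], "slide": [0, 0, 0], "claw": 15},
])

```text
t: 6.95
eef_pos: [611.4, -10.0, 213.7]
tcp_rot: [3.141, 0.001, 1.291]
ft_force: [-1.5, -5.2, 0.7]
opening: 0.235
grip_force: 30.0
```

jog_arm([
  {"turn": [0, 0, 0.5], "slide": [1.7, -0.5, 0], "claw": 15},
  {"turn": [0, 0, 0.5], "slide": [1.7, -0.5, 0], "claw": 15},
  {"turn": [0, 0, 0.5], "slide": [1.7, -0.5, 0], "claw": 15},
  {"turn": [0, 0, 0.5], "slide": [1.7, -0.5, 0], "claw": 15},
])

```text
t: 7.45
eef_pos: [618.0, -12.0, 213.7]
tcp_rot: [-3.142, 0.001, 1.326]
ft_force: [-2.5, -6.0, 0.5]
opening: 0.236
grip_force: 30.0
```

jog_arm([
  {"turn": [0, 0, 0], "slide": [0, -1, 0], "claw": 15},
  {"turn": [0, 0, 0], "slide": [0, 0, 0], "claw": 15},
])

```text
t: 7.7
eef_pos: [618.2, -12.2, 213.5]
tcp_rot: [-3.141, -0.0, 1.326]
ft_force: [-0.7, -0.9, -1.9]
opening: 0.234
grip_force: 30.0
```

jog_arm([
  {"turn": [0, 0, 0.5], "slide": [1.7, -0.5, 0], "claw": 15},
  {"turn": [0, 0, 0.5], "slide": [1.7, -0.5, 0], "claw": 15},
  {"turn": [0, 0, 0], "slide": [0, 0, 0], "claw": 15},
])

```text
t: 8.07
eef_pos: [622.0, -13.3, 213.6]
tcp_rot: [3.141, -0.0, 1.345]
ft_force: [0.4, 0.5, -2.8]
opening: 0.236
grip_force: 30.0
```

jog_arm([
  {"turn": [0, 0, 0.4], "slide": [1.3, -0.3, 0], "claw": 15},
  {"turn": [0, 0, 0.4], "slide": [1.3, -0.3, 0], "claw": 15},
  {"turn": [0, 0, 0.4], "slide": [1.3, -0.3, 0], "claw": 15},
  {"turn": [0, 0, 0], "slide": [0, 0, 0], "claw": 15},
])

```text
t: 8.57
eef_pos: [625.9, -14.2, 213.6]
tcp_rot: [3.141, -0.0, 1.365]
ft_force: [0.6, 2.1, -3.6]
opening: 0.234
grip_force: 30.0
```

jog_arm([
  {"turn": [0, 0, 0.3], "slide": [1, -0.2, 0], "claw": 15},
  {"turn": [0, 0, 0.3], "slide": [1, -0.2, 0], "claw": 15},
  {"turn": [0, 0, 0], "slide": [0, 0, 0], "claw": 15},
])

```text
t: 8.95
eef_pos: [627.8, -14.6, 213.6]
tcp_rot: [3.141, -0.0, 1.376]
ft_force: [1.0, 2.7, -3.8]
opening: 0.237
grip_force: 30.0
```

jog_arm([
  {"turn": [0, 0, 0.3], "slide": [1, -0.2, 0], "claw": 15},
  {"turn": [0, 0, 0.3], "slide": [1, -0.2, 0], "claw": 15},
  {"turn": [0, 0, 0], "slide": [0, 0, 0], "claw": 15},
])

```text
t: 9.32
eef_pos: [629.8, -15.1, 213.6]
tcp_rot: [3.141, -0.0, 1.386]
ft_force: [0.4, 3.0, -2.5]
opening: 0.236
grip_force: 30.0
```

jog_arm([
  {"turn": [0, 0, 0.3], "slide": [1, 0.2, 0], "claw": 15},
  {"turn": [0, 0, 0], "slide": [0, 0, 0], "claw": 15},
])

```text
t: 9.57
eef_pos: [630.8, -15.2, 213.8]
tcp_rot: [3.141, 0.0, 1.392]
ft_force: [-0.3, 0.1, -1.3]
opening: 0.235
grip_force: 30.0
```

jog_arm([
  {"turn": [0, 0, 0.2], "slide": [0.7, 0, 0], "claw": 15},
  {"turn": [0, 0, 0], "slide": [0, 0, 0], "claw": 15},
])

```text
t: 9.82
eef_pos: [631.5, -15.2, 213.8]
tcp_rot: [3.141, 0.0, 1.395]
ft_force: [-0.5, -1.1, -0.3]
opening: 0.238
grip_force: 30.0
```

jog_arm([
  {"turn": [0, 0, 0.2], "slide": [0.7, -0.1, 0], "claw": 15},
  {"turn": [0, 0, 0], "slide": [0, 0, 0], "claw": 15},
])

```text
t: 10.07
eef_pos: [632.2, -15.3, 213.8]
tcp_rot: [3.141, 0.0, 1.399]
ft_force: [-0.9, -3.7, 0.6]
opening: 0.241
grip_force: 30.0
```

jog_arm([
  {"turn": [0, 0, 0.2], "slide": [0.7, -0.4, 0], "claw": 15},
  {"turn": [0, 0, 0], "slide": [0, 0, 0], "claw": 15},
])

```text
t: 10.32
eef_pos: [632.7, -15.5, 213.8]
tcp_rot: [-3.142, 0.0, 1.402]
ft_force: [-2.5, -3.2, 1.9]
opening: 0.235
grip_force: 30.0
```

jog_arm([
  {"turn": [0, 0, 0.2], "slide": [0.7, -0.2, 0], "claw": 15},
  {"turn": [0, 0, 0], "slide": [0, 0, 0], "claw": 15},
])

```text
t: 10.58
eef_pos: [633.2, -15.6, 213.7]
tcp_rot: [-3.141, 0.0, 1.406]
ft_force: [-4.3, -3.7, 2.2]
opening: 0.235
grip_force: 30.0
```

Force rises at about 3 N/mm from x≈632, which is the buffer contact and agrees with the camera prediction. I'll ease off to just touching, then lower.

jog_arm([
  {"turn": [0, 0, -0.3], "slide": [-1.2, -0.1, 0], "claw": 15},
  {"turn": [0, 0, 0], "slide": [0, 0, 0], "claw": 15},
])

```text
t: 10.82
eef_pos: [632.4, -15.5, 213.6]
tcp_rot: [3.141, -0.0, 1.4]
ft_force: [-1.6, -2.7, -1.5]
opening: 0.236
grip_force: 30.0
```

jog_arm([
  {"turn": [0, 0, 0], "slide": [-0.3, -1.4, -3], "claw": 15},
  {"turn": [0, 0, 0], "slide": [-0.2, -0.8, -2], "claw": 15},
  {"turn": [0, 0, 0], "slide": [0, 0, 0], "claw": 15},
])

```text
t: 11.2
eef_pos: [631.9, -17.9, 208.4]
tcp_rot: [-3.142, -0.0, 1.4]
ft_force: [-0.0, -0.7, -1.8]
opening: 0.238
grip_force: 30.0
```

jog_arm([
  {"turn": [0, 0, 0], "slide": [-0.1, -0.8, -2], "claw": 15},
  {"turn": [0, 0, 0], "slide": [-0.1, -0.8, -2], "claw": 15},
  {"turn": [0, 0, 0], "slide": [0, 0, 0], "claw": 15},
])

```text
t: 11.58
eef_pos: [631.6, -19.5, 204.4]
tcp_rot: [-3.141, -0.0, 1.4]
ft_force: [0.9, 0.1, -1.2]
opening: 0.24
grip_force: 30.0
```

jog_arm([
  {"turn": [0, 0, 0], "slide": [-0.1, -0.7, -2], "claw": 15},
  {"turn": [0, 0, 0], "slide": [-0.1, -0.7, -2], "claw": 15},
  {"turn": [0, 0, 0], "slide": [0, 0, 0], "claw": 15},
])

```text
t: 11.95
eef_pos: [631.4, -20.9, 200.4]
tcp_rot: [-3.141, -0.0, 1.4]
ft_force: [-1.0, 0.6, -1.6]
opening: 0.236
grip_force: 30.0
```

jog_arm([
  {"turn": [0, 0, 0], "slide": [-0.1, -0.7, -1.7], "claw": 15},
  {"turn": [0, 0, 0], "slide": [-0.1, -0.5, -1.3], "claw": 15},
  {"turn": [0, 0, 0], "slide": [0, 0, 0], "claw": 15},
])

```text
t: 12.32
eef_pos: [631.2, -22.0, 197.5]
tcp_rot: [-3.141, -0.0, 1.4]
ft_force: [-0.2, 2.1, -1.9]
opening: 0.237
grip_force: 30.0
```

jog_arm([
  {"turn": [0, 0, 0], "slide": [0, -0.2, -0.4], "claw": 15},
  {"turn": [0, 0, 0], "slide": [0, 0, 0], "claw": 15},
])

```text
t: 12.58
eef_pos: [631.2, -22.1, 197.2]
tcp_rot: [-3.142, -0.0, 1.4]
ft_force: [-2.0, 4.2, -1.8]
opening: 0.238
grip_force: 30.0
```

jog_arm([
  {"turn": [0, 0, 0], "slide": [0, 0, 0], "claw": 28},
  {"turn": [0, 0, 0], "slide": [0, 0, 0], "claw": 35},
  {"turn": [0, 0, 0], "slide": [0, 0, 0], "claw": 50},
  {"turn": [0, 0, 0], "slide": [0, 0, 0], "claw": 50},
  {"turn": [0, 0, 0], "slide": [0, 0, 0], "claw": 50},
])

```text
t: 13.2
eef_pos: [631.2, -22.4, 197.3]
tcp_rot: [3.141, 0.0, 1.4]
ft_force: [-0.1, -0.6, 0.7]
opening: 0.496
grip_force: 0.0
```

jog_arm([
  {"turn": [0, 0, 0], "slide": [0, 0, 10], "claw": 50},
  {"turn": [0, 0, 0], "slide": [0, 0, 20], "claw": 50},
  {"turn": [0, 0, 0], "slide": [0, 0, 30], "claw": 50},
  {"turn": [0, 0, 0], "slide": [0, 0, 30], "claw": 50},
  {"turn": [0, 0, 0], "slide": [-30, 0, 20], "claw": 50},
])

```text
t: 13.82
eef_pos: [601.9, -22.4, 308.8]
tcp_rot: [3.14, -0.0, 1.4]
ft_force: [-0.7, -0.9, -0.4]
opening: 0.502
grip_force: 0.0
```

```bash
python3 - <<'E'
from h import *
s=state();print(s['eef_pos'],s['ft_force'],s['t'],s['opening'])
for n in ('scene','side'):
    c=read_camera(n);f=c['frame'];y0,x0=((180,215) if n=='scene' else (150,220))
    cv2.imwrite(f'pics/{n}5.png',cv2.resize(f[y0:y0+150,x0:x0+200],None,fx=4,fy=4,interpolation=2))
E
```

```text
[601.88964574 -22.383297   308.84001416] [-0.72432534 -0.90041439 -0.40230686] 13.825 0.5015650116566166
```

View pics/scene5.png

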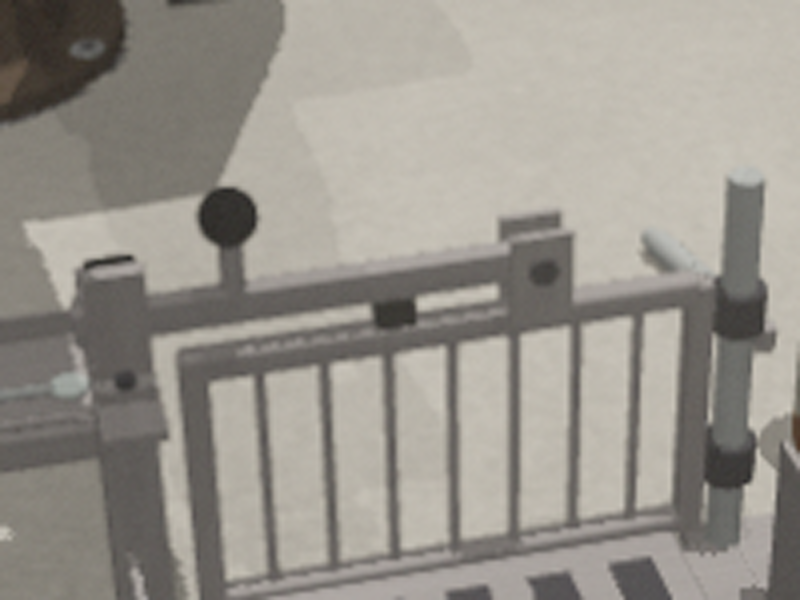

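View pics/side5.png

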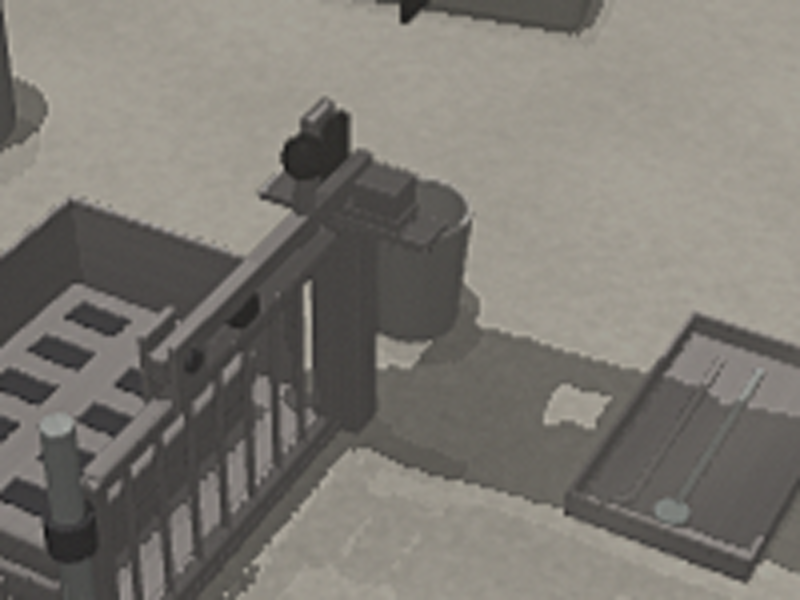

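The bar lies level on its rest stop, down in the slot between lip and buffer, and the gripper is clear. I'll hand in.

```bash
python3 -c "
from cell import *
print(job_done())"
```

```text
the job is handed in; nothing more can be done
None
```

The gate is shut with the latch bar down in the catch's slot and the gripper clear; I handed the job in at about 14 s (the hand-in returned no verdict), and the force felt at the tool in the buffer touch was about 4 to 6 N.

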